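# Seat the cleaner's tank plate and run the track segments

### The job

Seat the loose tank plate of the ultrasonic cleaner evenly: turn its four wing nuts half a turn clockwise each, in cross order, so that both nuts of one diagonal are done before the other two are touched. Then put every track segment from the cutting mat into the tank, and after that start the cleaner by pushing the sprung toggle on the control box fully over towards the end with the domed lamp, holding it there for about two seconds and letting it spring back to the middle. Leave the brush tub, the hemostat and the jar alone.

Things in the scene. Friction and masses are not known exactly. Their poses are not given: they have to be found in the camera images.
- cleaner: ultrasonic cleaner, cream plastic, fixed; 200 (x) x 250 (y) x 113 mm high; origin at the centre of its underside (desk level), z up. Open tank in its middle, 96 (x) x 160 (y) mm inside, steel floor 65 mm above the origin. On top lies the tank plate inside a low rim (top 113 mm up), with a wing nut at each corner, at (x, y) = (+-69, +-97.5) mm
- plate: aluminium frame plate round the tank mouth, 180 x 230 x 6 mm, opening 98 x 162 mm; origin at the centre of its underside. It floats on rubber gaskets, underside 106 mm above the cleaner's origin at the start, about 102 mm when all four nuts have had their half turn
- nut1 (a joint): turn of the wing nut at the cleaner's (+x, +y) corner, growing clockwise seen from above: -0.2 to 0.2 at the start, about 3.14 after its half turn, stop at 3.4. Stays where left (friction 0.08 N m). nut3 is diagonally across. The wing's long axis lies along the cleaner's x axis at 0, turned clockwise by this value otherwise. The nut sinks 1.3 mm per rad
- nut2 (a joint): turn of the wing nut at the cleaner's (+x, -y) corner, growing clockwise seen from above: -0.2 to 0.2 at the start, about 3.14 after its half turn, stop at 3.4. Stays where left (friction 0.08 N m). nut4 is diagonally across. The wing's long axis lies along the cleaner's x axis at 0, turned clockwise by this value otherwise. The nut sinks 1.3 mm per rad
- nut3 (a joint): turn of the wing nut at the cleaner's (-x, -y) corner, growing clockwise seen from above: -0.2 to 0.2 at the start, about 3.14 after its half turn, stop at 3.4. Stays where left (friction 0.08 N m). nut1 is diagonally across. The wing's long axis lies along the cleaner's x axis at 0, turned clockwise by this value otherwise. The nut sinks 1.3 mm per rad
- nut4 (a joint): turn of the wing nut at the cleaner's (-x, +y) corner, growing clockwise seen from above: -0.2 to 0.2 at the start, about 3.14 after its half turn, stop at 3.4. Stays where left (friction 0.08 N m). nut2 is diagonally across. The wing's long axis lies along the cleaner's x axis at 0, turned clockwise by this value otherwise. The nut sinks 1.3 mm per rad
- nut1_top (a point): centre of the top of brass wing nut 1, on its axis, 148 mm above the desk at the start. The upright wing below it is a bar 38 mm long, 10 mm thick and 28 mm high (top at this point, underside 8 mm above the plate); pinch it across the 10 mm thickness. It weighs 50 g
- nut2_top (a point): centre of the top of brass wing nut 2, on its axis, 148 mm above the desk at the start. The upright wing below it is a bar 38 mm long, 10 mm thick and 28 mm high (top at this point, underside 8 mm above the plate); pinch it across the 10 mm thickness. It weighs 50 g
- nut3_top (a point): centre of the top of brass wing nut 3, on its axis, 148 mm above the desk at the start. The upright wing below it is a bar 38 mm long, 10 mm thick and 28 mm high (top at this point, underside 8 mm above the plate); pinch it across the 10 mm thickness. It weighs 50 g
- nut4_top (a point): centre of the top of brass wing nut 4, on its axis, 148 mm above the desk at the start. The upright wing below it is a bar 38 mm long, 10 mm thick and 28 mm high (top at this point, underside 8 mm above the plate); pinch it across the 10 mm thickness. It weighs 50 g
- mat: flat dark cutting mat, fixed, 220 x 160 x 2 mm; origin at the centre of its underside; on it lie the track segments. It is on the left or on the right of the cleaner, the control box on the other side
- track1: black plastic tank track segment, 60 (x) x 28 (y) x 12 mm, about 30 g, lying flat on the mat (2 mm above the desk) at the start; origin at the centre of its underside, z up. One to three such segments are there; absent ones give None
- track2: black plastic tank track segment, 60 (x) x 28 (y) x 12 mm, about 30 g, lying flat on the mat (2 mm above the desk) at the start; origin at the centre of its underside, z up. One to three such segments are there; absent ones give None
- track3: black plastic tank track segment, 60 (x) x 28 (y) x 12 mm, about 30 g, lying flat on the mat (2 mm above the desk) at the start; origin at the centre of its underside, z up. One to three such segments are there; absent ones give None
- control: cream control box of the cleaner, fixed, 75 (x) x 120 (y) x 45 mm high; origin at the centre of its underside. A steel toggle stands in the middle of its top; a white domed lamp sits on the top at the box's +y end, 45 mm from the middle
- toggle (a joint): tilt of the steel toggle, spring-centred at 0; grows as it leans towards the lamp (the box's +y), stops at +-0.5 rad. Pivot on the box's top (45 mm up), stiffness 0.25 N m/rad. Leaning by more than 0.3 counts as pushed; it springs back when let go
- toggle_tip (a point): tip of the toggle, 44 mm above its pivot (89 mm above the desk when upright); the toggle is a round rod 10 mm thick with a 13 mm ball end
- brush_tub: frosted plastic tub with three brushes, 72 mm across, 80 mm high (brushes to 160 mm); origin at the centre of its underside; leave it alone
- hemostat: steel hemostat clamp lying flat, 130 x 40 x 9 mm, origin at its pivot; leave it alone
- primer_jar: closed grey jar, 44 mm across, 55 mm high, origin at the centre of its underside; leave it alone

How it is judged (in metres and radians):
On the way, in this order (a step that is already met when the one before it is completed fails the run):
1. two diagonally opposite nuts have had their half turn (over 2.75 rad) while the other two are still loose (under 0.8 rad) (((value of joint each of nut1, nut3 above 2.75 rad and value of joint each of nut2, nut4 below 0.8 rad) or (value of joint each of nut2, nut4 above 2.75 rad and value of joint each of nut1, nut3 below 0.8 rad))), for 0.2 s.
2. all four nuts have had their half turn (over 2.75 rad) (value of joint each of nut1, nut2, nut3, nut4 above 2.75 rad), for 0.2 s.
3. every track segment is in the tank (x of track1 in the frame of cleaner between -0.048 and 0.048 m and y of track1 in the frame of cleaner between -0.08 and 0.08 m and z of each of track1, track2, track3 in the frame of cleaner below 0.095 m and x of track2 in the frame of cleaner between -0.048 and 0.048 m and y of track2 in the frame of cleaner between -0.08 and 0.08 m and x of track3 in the frame of cleaner between -0.048 and 0.048 m and y of track3 in the frame of cleaner between -0.08 and 0.08 m), for 0.2 s.
4. the toggle is held over towards the lamp (past 0.3 rad) for 1.2 s (value of joint toggle above 0.3 rad), for 1.2 s.
5. the toggle is back in the middle (within 0.08 rad) (value of joint toggle between -0.08 and 0.08 rad), for 0.2 s.
At the end, for the whole second after the job is handed in: all nuts past 2.75 rad; plate level within 0.02 rad, its underside under 103.5 mm above the cleaner's origin; every segment at rest in the tank (origin within 48 mm in x, 80 mm in y of its middle, under 95 mm up); toggle within 0.08 rad of centre (all of step 2 and all of step 3 and all of step 5 and z of plate in the frame of cleaner below 0.1035 m and angle between plate's own z axis and vertical below 0.02 rad and linear speed of each of track1, track2, track3 below 0.02 m/s); the robot touches nothing.
It fails at once if the brush tub is moved more than 30 mm (distance of brush_tub from where it was at the start of the episode above 0.03 m).
It fails at once if the hemostat is moved more than 30 mm (distance of hemostat from where it was at the start of the episode above 0.03 m).
It fails at once if the jar is moved more than 30 mm (distance of primer_jar from where it was at the start of the episode above 0.03 m).
Of track1, track2, track3 only 1 to 3 are there at a start; the rules pass over those that are not, and their reading is None.
At some moment in a run one of track1, track2, track3 may be knocked a few centimetres aside while the robot is not near it.
It also fails if it takes over 210 s, if anything falls off the work surface, if the arm or the gripper's body presses on something with over 40 N, if the wrist force passes 120 N, or if a joint passes its speed limit or range.

### The arm

A 7-joint arm with a two-finger parallel gripper is mounted at the origin on the work surface. World frame = base frame: x ahead of the robot, y to its left, z up, the work surface at z = 0. Lengths are in mm, angles in rad, forces in N, time in s.
With the tool pointing down it reaches from about 400 to 875 mm from the base axis. Payload 4.4 kg.
Tool frame: the origin (TCP) lies midway between the tips of the shut fingers; the grasp point (between the pads) lies 19 mm behind it (ctrl.grip_point_offset is the distance from the TCP to the grasp point, in mm); z points along the fingers, y is the line along which they close (so a half turn about z gives the same grasp; the last joint's range is limited). The gripper opens to 85 mm and grips with 20 to 120 N. Pads are 22 mm wide; open, the fingers measure 114 mm over their backs; the gripper's body (76 mm by 85 mm) begins 54 mm behind the grasp point. The pads swing forward as they close: fully open they stand 13 mm farther back than shut.
Start: joints at [-1.238, 0.628, 0.038, 1.517, -0.027, 0.996, -0.02], TCP at [252.381, 599.017, 231.313] pointing down, gripper open.
Joint ranges: [-3.06, 3.06], [-0.37, 2.12], [-1.25, 1.32], [0.18, 2.47], [-1.1, 4.24], [0.23, 1.98], [-2.94, 2.94]. Speed limits (rad/s): [2.57, 2.57, 3.14, 3.14, 3.14, 3.14, 3.14].

### API

Orientations are given as [roll, pitch, yaw] about the fixed x, y, z axes, in that order (R = Rz(yaw) Ry(pitch) Rx(roll)).
In Python, from cell import ctrl, optics, ticket gives the robot as it stands (ctrl), with the cameras (optics) and the job (ticket).
- The arm moves only by the shell command python3 nudge.py 'ROWS'. ROWS is a JSON list of rows, 1 to 12 of them, each of 7 numbers: dx, dy, dz in mm, then a rotation vector rx, ry, rz in rad, then the finger opening in mm; each row shifts and turns the commanded pose from where the row before left it, along the tool's axes as they then stand; what a row does not reach is not made up. A row lasts 1/10 s, in which the tool goes at most 50 mm and 0.15 rad, less where a joint would pass 70% of its speed; a pose out of reach is approached as far as the arm can. The fingers move at their own pace and stop on an object; the grip force is fixed at half the most. Time passes only in rows, so rows that do not move let the fingers close. It prints the time, the measured TCP pose, the force, the opening and the grip force at its end. Input that does not fit is refused with a message, and nothing moves.
- ctrl.read_state(): the state, without advancing time (a new reading comes with each control period).
- optics.get_image(name): name is "side" or "top"; returns the picture (480x640x3 uint8, blue, green, red); there is no depth.
- optics.calibration(name): a dict with "fx", "fy", "cx", "cy" (pixels), "rvec" (rotation vector, rad) and "tvec" (3), from world to camera coordinates, as OpenCV has them. Camera axes: x right, y down, z forward; pixel columns grow to the right and rows downward; lengths in mm; the calibration is good to about 2 mm. A picture is of the moment at which its call begins. calibration takes no time and is no camera call.
- ticket.finish_job(): hands the job in; it is judged then, once.
The state is a dict: "clock": time; "qpos": joint angles; "qd": joint speeds; "tau": joint torques, N m; "eef_pos": TCP position; "tool_rot": TCP orientation; "force": force on the tool from outside, world axes, zero at the start; "torque": the same for the moment, N m; "width": finger opening in mm; "gripper_force": force on a finger pad.
Only numpy, scipy, OpenCV 4.12 (cv2) and the standard library are available. Lean on these libraries where they do the work, as an engineer would, in place of code of your own. Each camera call takes 0.05 s, during which the arm holds its last target. There are 200 camera calls.

## Working session

There is one attempt and no reset: what is moved stays moved. The work goes in short steps, Python scripts to look and compute and a shell command to move; the robot and the scene stay as the last step left them, time stands still between calls to the robot, and variables do not carry over. Pictures are saved under pics/ and viewed, at most 14 in all, crops included, and the job is handed in when it is done.

```bash
ls; mkdir -p pics
python3 - <<'E'
from cell import ctrl, optics, ticket
import cv2
for n in("top","side"):
    cv2.imwrite(f"pics/{n}0.png",optics.get_image(n)); print(n,optics.calibration(n))
s=ctrl.read_state(); print(s, ctrl.grip_point_offset)
E
```

```text
cell.py
nudge.py
pics
top {'fx': 590.7033442484754, 'fy': 590.7033442484754, 'cx': 319.23058518979207, 'cy': 235.2774769483169, 'rvec': array([ 2.14801595, -2.15304943,  0.15612991]), 'tvec': array([   3.02759003,  616.14071552, 1208.00031852])}
side {'fx': 444.27228370314486, 'fy': 444.27228370314486, 'cx': 316.92233967757574, 'cy': 239.61576662086193, 'rvec': array([ 1.02563185, -2.516504  ,  0.93862753]), 'tvec': array([408.0076673 , 396.84068242, 649.32456206])}
{'clock': 0.1, 'qpos': array([-1.23781107,  0.62925642,  0.03846676,  1.51826104, -0.02701164,
        0.99626805, -0.0199887 ]), 'qd': array([-0.00045284, -0.00105181,  0.00032433, -0.00252045, -0.00047819,
        0.00021319, -0.00016865]), 'tau': array([ 3.21502521e-03, -5.64536262e+01,  1.23057425e+00, -1.93975568e+01,
        1.13453748e-02,  5.42145339e-03, -4.73329919e-05]), 'eef_pos': array([252.162913  , 598.50239104, 230.48184998]), 'tool_rot': array([-3.13991844e+00,  1.97273664e-05,  2.74279474e+00]), 'force': array([-0.02035922,  1.11326529,  0.32641856]), 'torque': array([ 0.0050226 , -0.03167484,  0.0319877 ]), 'gripper_force': 0.0, 'width': 85.5502637528831} 18.700000000000003
```

View pics/top0.png

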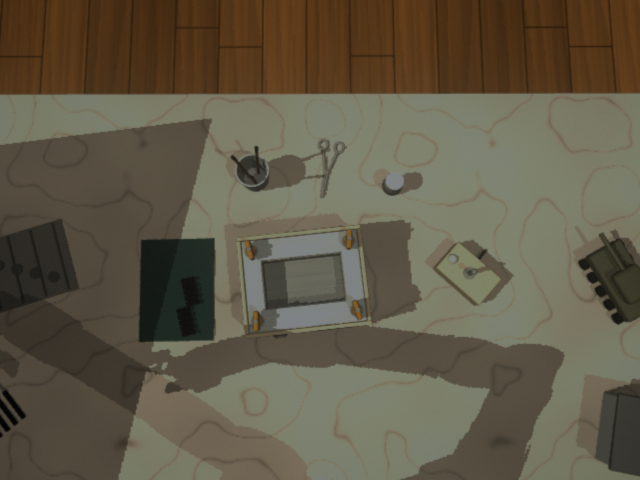

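View pics/side0.png

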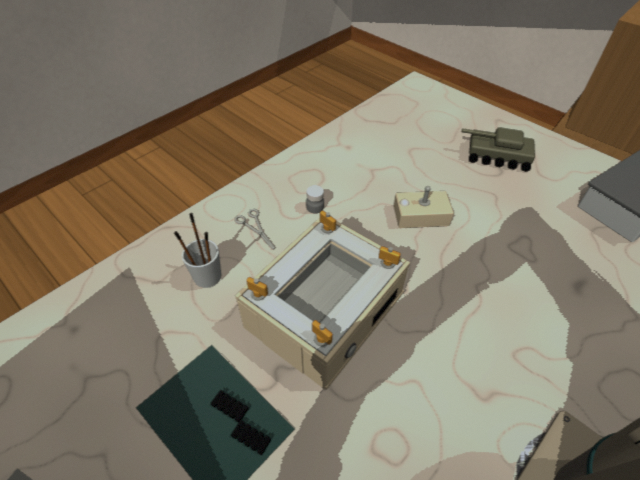

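The top view shows the mat with two tracks (about (191,291) and (189,321)), the cleaner with nuts near (250,250), (349,239), (357,310) and (256,321), and the control box near (469,272). The lamp is at (452,258) and the toggle tip is near (482,253).

```bash
cat > h.py <<'E'
import numpy as np, cv2
from cell import ctrl, optics, ticket
def w(n,uv,z):
    c=optics.calibration(n); R=cv2.Rodrigues(c["rvec"])[0]; C=-R.T@c["tvec"]
    d=R.T@np.array([(uv[0]-c["cx"])/c["fx"],(uv[1]-c["cy"])/c["fy"],1]); return C+d*(z-C[2])/d[2]
def p(n,P):
    c=optics.calibration(n); K=np.array([[c["fx"],0,c["cx"]],[0,c["fy"],c["cy"]],[0,0,1]])
    return cv2.projectPoints(np.array(P,float).reshape(-1,1,3),c["rvec"],c["tvec"],K,None)[0].reshape(-1,2)
E
python3 - <<'E'
from h import *
im=cv2.imread("pics/top0.png")
a=cv2.resize(im[222:342,232:377],None,fx=5,fy=5,interpolation=2); a=cv2.convertScaleAbs(a,alpha=1.5)
cv2.imwrite("pics/c1.png",a)
b=cv2.resize(im[230:350,135:220],None,fx=4.5,fy=4.5,interpolation=2); b=cv2.convertScaleAbs(b,alpha=3)
c=cv2.resize(im[230:350,425:510],None,fx=4.5,fy=4.5,interpolation=2); c=cv2.convertScaleAbs(c,alpha=1.5)
cv2.imwrite("pics/c2.png",np.hstack([b,c]))
hsv=cv2.cvtColor(im,cv2.COLOR_BGR2HSV)
m=cv2.inRange(hsv,(8,130,80),(25,255,255)); m[:222]=0;m[345:]=0
k,l,st,ce=cv2.connectedComponentsWithStats(m)
for i in range(1,k):
    if st[i,4]>15: 
        pts=np.argwhere(l==i)[:,::-1].astype(np.float32); wp=w("top",ce[i],134)
        print("nut",ce[i],st[i,4],wp,cv2.minAreaRect(pts))
g=im.max(2); m=((g<24)*255).astype(np.uint8); m[:, :140]=0; m[:,215:]=0;m[:240]=0;m[342:]=0
k,l,st,ce=cv2.connectedComponentsWithStats(m)
for i in range(1,k):
    if st[i,4]>30:
        pts=np.argwhere(l==i)[:,::-1].astype(np.float32); print("trk",ce[i],st[i],w("top",ce[i],14),cv2.minAreaRect(pts),[w("top",q,14)[:2] for q in cv2.boxPoints(cv2.minAreaRect(pts))])
E
```

```text
nut [348.17241379 238.59770115] 87 [596.62524872 -54.77753793 134.        ] ((347.5, 238.0), (18.0, 7.0), 90.0)
nut [247.13333333 243.2       ] 30 [587.936943   143.26431304 134.        ] ((247.0, 243.5), (7.0, 4.0), 90.0)
nut [249.59459459 254.08108108] 37 [566.4962989  138.14828168 134.        ] ((249.80001831054688, 253.6000213623047), (9.838699340820312, 4.4721360206604), 63.43495178222656)
nut [356.3258427  309.49438202] 89 [458.53175423 -69.20259676 134.        ] ((356.0294494628906, 309.61767578125), (18.19017219543457, 7.033533096313477), 75.96376037597656)
nut [255.4137931  315.13793103] 29 [448.24696571 125.30695735 134.        ] ((255.0, 315.5), (4.0, 7.0), -0.0)
nut [255.42424242 326.39393939] 33 [426.82123798 125.01916909 134.        ] ((255.0, 326.5), (7.0, 4.0), 90.0)
trk [188.01345895 306.09152086] [177 277  23  59 743] [468.50006474 281.41662858  14.        ] ((187.93447875976562, 305.99127197265625), (20.881868362426758, 58.81284713745117), 7.594643592834473) [array([410.41507929, 310.03112387]), array([533.81422854, 297.2998137 ]), array([527.78914886, 252.77045295]), array([404.53413821, 266.10449419])]
```

View pics/c1.png

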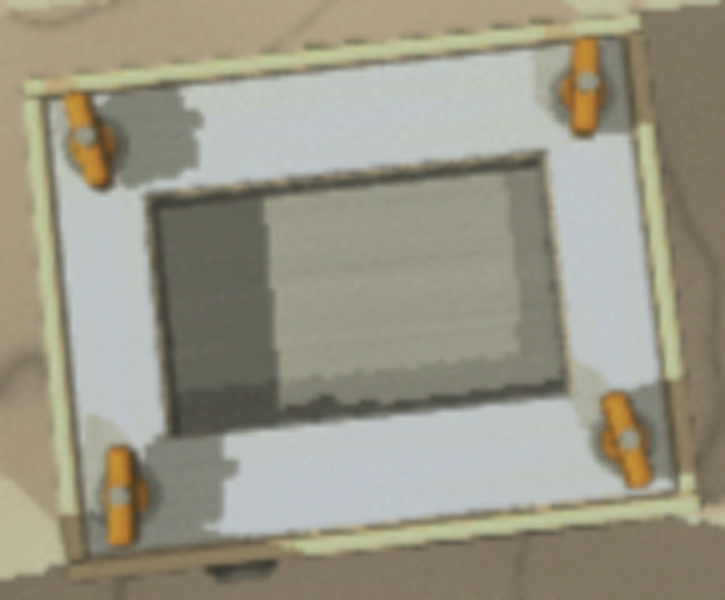

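View pics/c2.png

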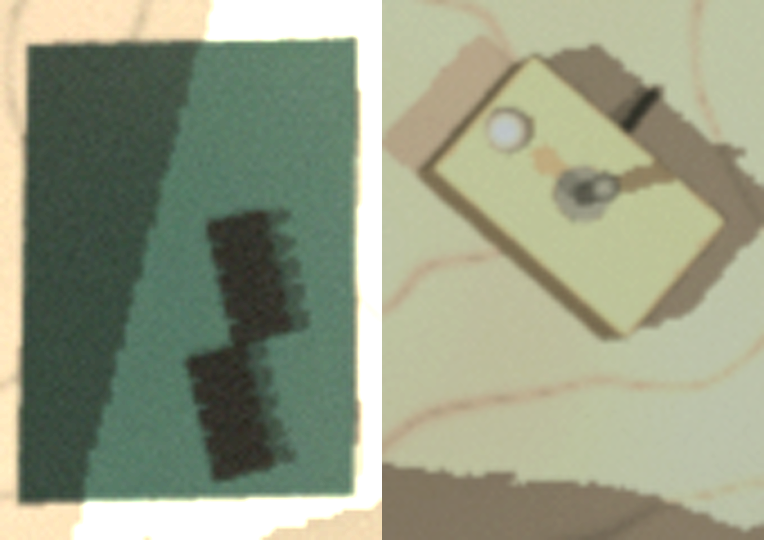

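The crops show the nut wings' top centres at c1 (90,140), (585,87), (627,440) and (120,496). Wings A and C are tilted about -0.2 rad and B and D about +0.1. The track bodies are centred near c2 (251,277) and (230,412), with their shadows on the right. The lamp is at c2 (509,130), the toggle base at (582,192) and its tip at (603,187).

Run:
```python
from h import *
from scipy.optimize import least_squares
np.set_printoptions(precision=1,suppress=True)
U=lambda q,o,s:(o[0]+(q[0]+.5)/s-.5,o[1]+(q[1]+.5)/s-.5)
c1=lambda q:U(q,(232,222),5)
L=lambda q:U(q,(135,230),4.5); Rr=lambda q:U((q[0]-382,q[1]),(425,230),4.5)
nuts={'A':(90,140),'B':(585,87),'C':(627,440),'D':(120,496)}
N=np.array([w("top",c1(q),148) for q in nuts.values()]); print(N)
loc=np.array([[69,97.5],[69,-97.5],[-69,-97.5],[-69,97.5]])
f=lambda v:(v[:2]+loc@np.array([[np.cos(v[2]),np.sin(v[2])],[-np.sin(v[2]),np.cos(v[2])]])-N[:,:2]).ravel()
r=least_squares(f,[510,35,0.]); v=r.x; print("fit c,yaw(rad)",v[:2],round(v[2],4),f(v)); np.set_printoptions(precision=3)
pred=N[:,:2]+f(v).reshape(-1,2); print(pred)
np.set_printoptions(precision=1,suppress=True)
print("side px", p("side",np.c_[pred,[148]*4]))
ends={'A':((77,95),(103,185)),'B':((585,40),(585,135)),'C':((613,395),(641,485)),'D':((119,448),(120,545))}
for k,(a,b) in ends.items():
    d=w("top",c1(a),148)-w("top",c1(b),148); print(k,"len",np.hypot(*d[:2]),"dir",round(np.arctan2(d[1],d[0]),3))
for t in ([(208,222),(266,210),(295,332),(234,345)],[(187,356),(247,345),(272,468),(213,480)]):
    P=np.array([w("top",L(q),14) for q in t]); d=P[0]-P[3]+P[1]-P[2]; print("trk",P.mean(0),np.linalg.norm(P[0]-P[3]),np.linalg.norm(P[0]-P[1]),"dir",round(np.arctan2(d[1],d[0]),3)); print("side",p("side",[[*P.mean(0)[:2],14]]))
B=np.array([w("top",Rr(q),45) for q in [(535,58),(725,220),(625,335),(432,170)]]); print("box",B.mean(0),[np.linalg.norm(B[i]-B[i-1]) for i in range(4)])
y=(B[0]+B[3]-B[1]-B[2]);print("ydir",round(np.arctan2(y[1],y[0]),3))
print("lamp",w("top",Rr((509,130)),50),"tip",w("top",Rr((603,187)),89), "side tip", p("side",[[*B.mean(0)[:2],89]]))
im=cv2.imread("pics/side0.png")
s=cv2.convertScaleAbs(im,alpha=1.4)
def put(P,col):
    for q in p("side",P): cv2.circle(s,tuple(int(round(x)) for x in q),2,col,-1)
put(np.c_[pred,[148]*4],(255,0,0)); put([[*B.mean(0)[:2],89]],(0,0,255))
for t in ([(208,222),(266,210),(295,332),(234,345)],[(187,356),(247,345),(272,468),(213,480)]): put([w("top",L(q),14) for q in t],(0,0,255))
cv2.imwrite("pics/s1.png",cv2.resize(s[170:470,130:480],None,fx=2,fy=2))
```

```text
[[573.7 136.7 148. ]
 [593.9 -54.8 148. ]
 [458.1 -69.6 148. ]
 [437.5 123.4 148. ]]
fit c,yaw(rad) [515.8  33.9] 0.1048 [ 0.6  1.4  0.7 -1.  -0.7 -0.7 -0.5  0.3]
[[574.223 138.096]
 [594.626 -55.834]
 [457.383 -70.272]
 [436.981 123.657]]
side px [[257.1 282.8]
 [328.5 216.3]
 [390.9 251.3]
 [322.8 328.5]]
A len 36.57260935378616 dir 0.292
B len 37.16006515197749 dir -0.01
C len 35.59068119198636 dir 0.293
D len 36.48588859080077 dir 0.023
trk [500.2 277.4  14. ] 59.907427806912004 28.032023111738198 dir 0.248
side [[230.7 404.2]]
trk [436.7 285.5  14. ] 59.563537223209686 28.672567106415528 dir 0.233
side [[251.6 435.8]]
box [ 535.3 -311.3   45. ] [np.float64(72.60896211345616), np.float64(114.87897834632066), np.float64(72.13080488075033), np.float64(116.1237914702546)]
ydir 0.847
lamp [ 565.4 -278.5   50. ] tip [ 535.6 -310.9   89. ] side tip [[427.8 188.4]]
```

View pics/s1.png

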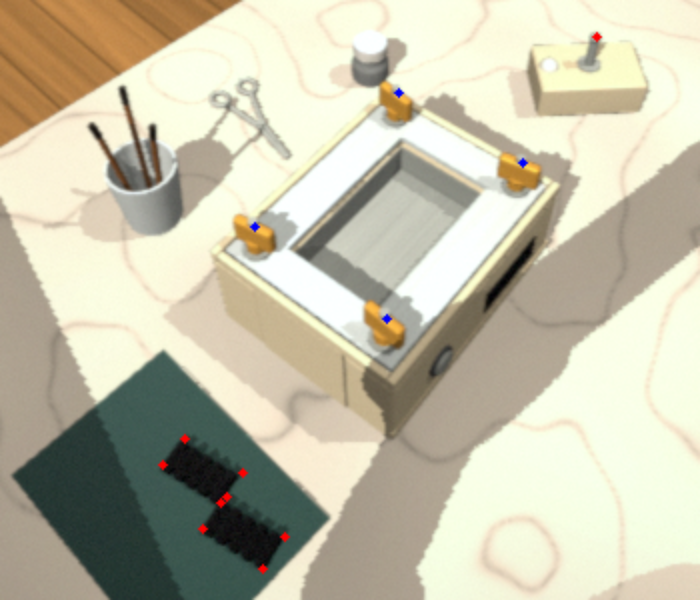

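Both views agree: the cleaner is at (516,34) with yaw 0.105, the box at (535,-311) with its lamp axis at 0.84, and the tracks are at (500,277) and (437,286). I'll start with nut A.

```bash
cat > to.py <<'E'
import sys,json; from h import *; from scipy.spatial.transform import Rotation as Ro
x,y,z,yaw=map(float,sys.argv[1:5]); s=ctrl.read_state(); np.set_printoptions(precision=3,suppress=True)
R=Ro.from_euler("xyz",s["tool_rot"]); T=Ro.from_euler("xyz",[np.pi,0,yaw])
print("after turn, tool delta",T.inv().apply(np.array([x,y,z])-s["eef_pos"]).round(1),"| tool delta now",R.inv().apply(np.array([x,y,z])-s["eef_pos"]).round(1),"| rotvec",(R.inv()*T).as_rotvec(),"| q",s["qpos"],"t",round(s["clock"],1))
E
python3 nudge.py '[[-39.6,-24.9,0,0,0,0,60],[-39.6,-24.9,0,0,0,0,60],[-39.6,-24.9,0,0,0,0,60],[-39.6,-24.9,0,0,0,0,60],[-39.6,-24.9,0,0,0,0,60],[-39.6,-24.9,0,0,0,0,60],[-39.6,-24.9,0,0,0,0,60],[-39.6,-24.9,0,0,0,0,60],[-39.6,-24.9,0,0,0,0,60],[-39.6,-24.9,0,0,0,0,60],[-39.6,-24.9,0,0,0,0,60],[-39.6,-24.9,0,0,0,0,60]]'
python3 nudge.py '[[0,0,0,0,0,-0.14,45],[0,0,0,0,0,-0.14,45],[0,0,0,0,0,-0.14,45],[0,0,0,0,0,-0.14,45],[0,0,0,0,0,-0.13,45],[0,0,0,0,0,0,45],[0,0,0,0,0,0,45]]'
python3 to.py 574 137.5 123 3.433
```

```text
clock: 1.3
eef_pos: [574.8, 137.4, 231.0]
tool_rot: [-3.141, -0.001, 2.743]
force: [0.4, 0.6, 0.1]
width: 60.1
gripper_force: 0.0
clock: 2.0
eef_pos: [574.1, 138.9, 231.0]
tool_rot: [3.141, -0.001, -2.854]
force: [-0.1, -0.3, 0.1]
width: 45.3
gripper_force: 0.0
after turn, tool delta [  0.5  -1.3 108. ] | tool delta now [  0.4  -1.3 108. ] | rotvec [ 0.    -0.001 -0.004] | q [-0.197  0.544 -0.136  1.686  0.088  0.918  1.491] t 2.0
```

```bash
python3 nudge.py '[[0.5,-1.3,36,0,0,0,40],[0,0,36,0,0,0,40],[0,0,36,0,0,0,40],[0,0,0,0,0,0,40],[0,0,0,0,0,0,0],[0,0,0,0,0,0,0],[0,0,0,0,0,0,0],[0,0,0,0,0,0,0],[0,0,0,0,0,0,0],[0,0,0,0,0,0,0],[0,0,0,0,0,0,0]]'
python3 to.py 574 137.5 119 0.1
python3 - <<'E'
from h import *
cv2.imwrite("pics/a1.png",cv2.resize(cv2.convertScaleAbs(optics.get_image("side")[170:390,150:450],alpha=1.4),None,fx=2,fy=2))
E
```

```text
clock: 3.1
eef_pos: [575.6, 138.4, 125.3]
tool_rot: [3.141, 0.004, -2.851]
force: [-0.9, 1.1, 6.2]
width: 8.4
gripper_force: 61.5
after turn, tool delta [-1.7  0.8  6.3] | tool delta now [ 1.8 -0.4  6.2] | rotvec [-0.006  0.001 -2.951] | q [-0.208  0.678 -0.119  1.784  0.118  0.683  1.469] t 3.1
```

View pics/a1.png

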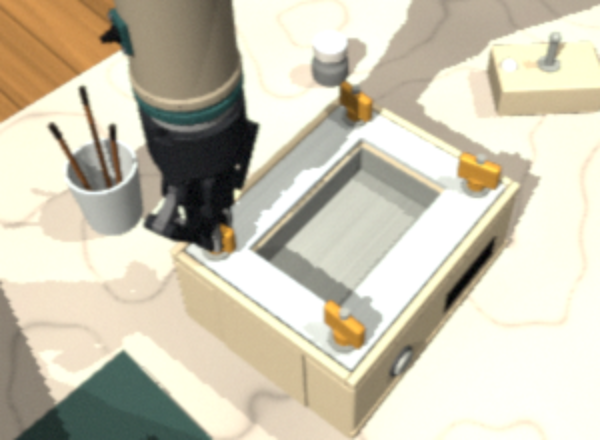

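The side view shows the fingers pinching nut A (about (220,235)). Width and force confirm the grasp, so I'm turning it clockwise.

```bash
python3 nudge.py '[[0,0,0.2,0,0,0.148,0],[0,0,0.2,0,0,0.148,0],[0,0,0.2,0,0,0.148,0],[0,0,0.2,0,0,0.148,0],[0,0,0.2,0,0,0.148,0],[0,0,0.2,0,0,0.148,0],[0,0,0.2,0,0,0.148,0],[0,0,0.2,0,0,0.148,0],[0,0,0.2,0,0,0.148,0],[0,0,0.2,0,0,0.148,0],[0,0,0.2,0,0,0.148,0]]'
python3 to.py 574 137.5 119 0.1
```

```text
clock: 4.25
eef_pos: [575.5, 138.3, 123.2]
tool_rot: [3.138, -0.001, 1.799]
force: [-1.4, -0.0, 8.9]
width: 8.8
gripper_force: 61.9
after turn, tool delta [-1.5  0.7  4.2] | tool delta now [-0.5 -1.6  4.2] | rotvec [ 0.002 -0.004  1.699] | q [-0.497  0.706  0.344  1.794 -0.349  0.698  0.268] t 4.2
```

```bash
python3 nudge.py '[[0,0,0.2,0,0,0.149,0],[0,0,0.2,0,0,0.149,0],[0,0,0.2,0,0,0.149,0],[0,0,0.2,0,0,0.149,0],[0,0,0.2,0,0,0.149,0],[0,0,0.2,0,0,0.149,0],[0,0,0.2,0,0,0.149,0],[0,0,0.2,0,0,0.149,0],[0,0,0.2,0,0,0.149,0],[0,0,0.2,0,0,0.149,0],[0,0,0.2,0,0,0.149,0],[0,0,0,0,0,0,0]]'
python3 nudge.py '[[0,0,0,0,0,0,40],[0,0,0,0,0,0,40],[0,0,0,0,0,0,40],[0,0,0,0,0,0,40],[0,0,-30,0,0,0,40],[0,0,-35,0,0,0,40]]'
python3 to.py 457.4 -70 200 3.433
python3 - <<'E'
from h import *
cv2.imwrite("pics/a2.png",cv2.resize(cv2.convertScaleAbs(optics.get_image("side")[170:390,150:450],alpha=1.4),None,fx=2,fy=2))
E
```

```text
clock: 5.45
eef_pos: [575.4, 138.5, 121.1]
tool_rot: [-3.14, -0.003, 0.163]
force: [-1.9, 1.7, 12.5]
width: 8.7
gripper_force: 62.6
clock: 6.05
eef_pos: [572.9, 137.6, 183.2]
tool_rot: [3.141, 0.004, 0.165]
force: [1.0, 0.4, 0.6]
width: 39.7
gripper_force: 0.0
after turn, tool delta [ 170.3 -165.7  -16.8] | tool delta now [-148.2  185.8  -16.1] | rotvec [ 0.006 -0.     3.016] | q [-0.785  0.757  0.866  1.755 -0.688  0.967 -1.045] t 6.0
```

View pics/a2.png

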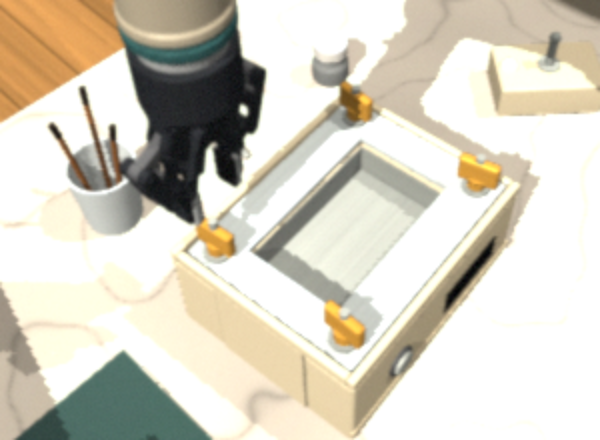

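Nut A now stands parallel to the cleaner's x axis, half a turn done (about (216,238)). Moving on to nut C.

```bash
python3 nudge.py '[[-30,37,-5,0,0,0,40],[-30,37,-5,0,0,0,40],[-30,37,-5,0,0,0,40],[-30,37,0,0,0,0,40],[-28,37,0,0,0,0,40]]' >/dev/null
python3 nudge.py '[[0,0,0,0,0,-0.149,40],[0,0,0,0,0,-0.149,40],[0,0,0,0,0,-0.149,40],[0,0,0,0,0,-0.149,40],[0,0,0,0,0,-0.149,40],[0,0,0,0,0,-0.149,40],[0,0,0,0,0,-0.149,40],[0,0,0,0,0,-0.149,40],[0,0,0,0,0,-0.149,40],[0,0,0,0,0,-0.149,40],[0,0,0,0,0,-0.149,40]]'
python3 nudge.py '[[0,0,0,0,0,-0.149,40],[0,0,0,0,0,-0.149,40],[0,0,0,0,0,-0.149,40],[0,0,0,0,0,-0.149,40],[0,0,0,0,0,-0.149,40],[0,0,0,0,0,-0.149,40],[0,0,0,0,0,-0.149,40],[0,0,0,0,0,-0.149,40],[0,0,0,0,0,-0.149,40],[0,0,0,0,0,-0.149,40],[0,0,0,0,0,-0.149,40]]'
python3 to.py 458.5 -69.5 123 3.433
```

```text
clock: 7.7
eef_pos: [458.6, -69.3, 198.9]
tool_rot: [3.141, 0.0, 1.811]
force: [-0.1, 0.3, 0.2]
width: 39.8
gripper_force: 0.0
clock: 8.8
eef_pos: [458.6, -69.4, 198.8]
tool_rot: [3.142, 0.0, -2.834]
force: [0.1, -0.5, -0.4]
width: 39.7
gripper_force: 0.0
after turn, tool delta [ 0.1 -0.1 75.8] | tool delta now [ 0.1 -0.1 75.8] | rotvec [0.    0.    0.016] | q [ 0.143  0.415 -0.073  2.054  0.047  0.674  1.918] t 8.8
```

```bash
python3 nudge.py '[[0,0,25,0,0,0.016,40],[0,0,25,0,0,0,40],[0,0,25,0,0,0,40],[0,0,0,0,0,0,40],[0,0,0,0,0,0,0],[0,0,0,0,0,0,0],[0,0,0,0,0,0,0],[0,0,0,0,0,0,0],[0,0,0,0,0,0,0],[0,0,0,0,0,0,0],[0,0,0,0,0,0,0]]'
python3 nudge.py '[[0,0,0.2,0,0,0.149,0],[0,0,0.2,0,0,0.149,0],[0,0,0.2,0,0,0.149,0],[0,0,0.2,0,0,0.149,0],[0,0,0.2,0,0,0.149,0],[0,0,0.2,0,0,0.149,0],[0,0,0.2,0,0,0.149,0],[0,0,0.2,0,0,0.149,0],[0,0,0.2,0,0,0.149,0],[0,0,0.2,0,0,0.149,0],[0,0,0.2,0,0,0.149,0]]'
python3 to.py 458.5 -69.5 119 0.13
```

```text
clock: 9.9
eef_pos: [459.6, -69.6, 124.9]
tool_rot: [-3.14, 0.002, -2.856]
force: [0.3, -1.8, 7.1]
width: 8.9
gripper_force: 61.6
clock: 11.0
eef_pos: [459.0, -70.8, 122.8]
tool_rot: [3.14, 0.002, 1.781]
force: [-2.6, -4.6, 8.7]
width: 8.5
gripper_force: 62.2
after turn, tool delta [-0.4 -1.4  3.8] | tool delta now [ 1.4 -0.3  3.8] | rotvec [0.003 0.    1.651] | q [-0.189  0.583  0.409  2.135 -0.466  0.506  0.783] t 11.0
```

```bash
python3 nudge.py '[[0,0,0.2,0,0,0.149,0],[0,0,0.2,0,0,0.149,0],[0,0,0.2,0,0,0.149,0],[0,0,0.2,0,0,0.149,0],[0,0,0.2,0,0,0.149,0],[0,0,0.2,0,0,0.149,0],[0,0,0.2,0,0,0.149,0],[0,0,0.2,0,0,0.149,0],[0,0,0.2,0,0,0.149,0],[0,0,0.2,0,0,0.149,0],[0,0,0.2,0,0,0.149,0],[0,0,0,0,0,0,0]]'
python3 nudge.py '[[0,0,0,0,0,0,40],[0,0,0,0,0,0,40],[0,0,0,0,0,0,40],[0,0,0,0,0,0,40],[0,0,-30,0,0,0,40],[0,0,-35,0,0,0,40],[0,0,-10,0,0,0,40]]'
python3 to.py 595.5 -55.5 200 3.13
```

```text
clock: 12.2
eef_pos: [457.9, -70.2, 120.6]
tool_rot: [3.141, 0.0, 0.145]
force: [-5.6, -2.4, 17.0]
width: 8.9
gripper_force: 63.3
clock: 12.9
eef_pos: [460.1, -69.9, 196.9]
tool_rot: [3.14, -0.004, 0.15]
force: [0.4, 0.1, 0.1]
width: 40.2
gripper_force: 0.0
after turn, tool delta [-135.2   16.    -3.1] | tool delta now [136.1   5.9  -2.6] | rotvec [ 0.006  0.002 -2.98 ] | q [-0.57   0.625  1.026  2.074 -0.729  0.851 -0.533] t 12.9
```

```bash
python3 nudge.py '[[34,1.5,0,0,0,0,40],[34,1.5,0,0,0,0,40],[34,1.5,0,0,0,0,40],[34,1.5,0,0,0,0,40]]' >/dev/null
python3 nudge.py '[[0,0,0,0,0,-0.149,40],[0,0,0,0,0,-0.149,40],[0,0,0,0,0,-0.149,40],[0,0,0,0,0,-0.149,40],[0,0,0,0,0,-0.149,40],[0,0,0,0,0,-0.149,40],[0,0,0,0,0,-0.149,40],[0,0,0,0,0,-0.149,40],[0,0,0,0,0,-0.149,40],[0,0,0,0,0,-0.149,40]]'
python3 nudge.py '[[0,0,0,0,0,-0.149,40],[0,0,0,0,0,-0.149,40],[0,0,0,0,0,-0.149,40],[0,0,0,0,0,-0.149,40],[0,0,0,0,0,-0.149,40],[0,0,0,0,0,-0.149,40],[0,0,0,0,0,-0.149,40],[0,0,0,0,0,-0.149,40],[0,0,0,0,0,-0.149,40],[0,0,0,0,0,-0.149,40]]'
python3 to.py 595.5 -55.5 122.5 3.131
```

```text
clock: 14.3
eef_pos: [593.7, -54.3, 193.7]
tool_rot: [-3.141, -0.001, 1.646]
force: [0.2, 0.3, -0.9]
width: 40.2
gripper_force: 0.0
clock: 15.3
eef_pos: [593.6, -54.3, 193.7]
tool_rot: [3.141, -0.001, 3.136]
force: [0.1, 0.0, -0.3]
width: 39.9
gripper_force: 0.0
after turn, tool delta [-1.9 -1.1 71.2] | tool delta now [-2.  -1.2 71.2] | rotvec [ 0.001 -0.001  0.005] | q [-0.043  0.597  0.139  1.716 -0.106  0.837  1.709] t 15.3
```

```bash
python3 nudge.py '[[-2,-1.2,24,0,0,0,40],[0,0,24,0,0,0,40],[0,0,23,0,0,0,40],[0,0,0,0,0,0,40],[0,0,0,0,0,0,0],[0,0,0,0,0,0,0],[0,0,0,0,0,0,0],[0,0,0,0,0,0,0],[0,0,0,0,0,0,0],[0,0,0,0,0,0,0],[0,0,0,0,0,0,0]]'
python3 nudge.py '[[0,0,0.2,0,0,0.145,0],[0,0,0.2,0,0,0.145,0],[0,0,0.2,0,0,0.145,0],[0,0,0.2,0,0,0.145,0],[0,0,0.2,0,0,0.145,0],[0,0,0.2,0,0,0.145,0],[0,0,0.2,0,0,0.145,0],[0,0,0.2,0,0,0.145,0],[0,0,0.2,0,0,0.145,0],[0,0,0.2,0,0,0.145,0],[0,0,0.2,0,0,0.145,0]]'
python3 to.py 595.5 -55.5 119 0.1
```

```text
clock: 16.4
eef_pos: [596.9, -55.7, 124.6]
tool_rot: [3.141, 0.002, 3.13]
force: [-0.4, 2.7, 5.1]
width: 8.6
gripper_force: 61.5
clock: 17.5
eef_pos: [595.9, -56.4, 122.5]
tool_rot: [3.141, -0.0, 1.529]
force: [-3.5, 0.6, 8.0]
width: 8.9
gripper_force: 61.8
after turn, tool delta [-0.3 -0.9  3.5] | tool delta now [ 0.9 -0.5  3.5] | rotvec [ 0.    -0.     1.429] | q [-0.297  0.764  0.574  1.776 -0.568  0.773  0.527] t 17.5
```

```bash
python3 nudge.py '[[0,0,0.2,0,0,0.144,0],[0,0,0.2,0,0,0.144,0],[0,0,0.2,0,0,0.144,0],[0,0,0.2,0,0,0.144,0],[0,0,0.2,0,0,0.144,0],[0,0,0.2,0,0,0.144,0],[0,0,0.2,0,0,0.144,0],[0,0,0.2,0,0,0.144,0],[0,0,0.2,0,0,0.144,0],[0,0,0.2,0,0,0.144,0],[0,0,0,0,0,0,0]]'
python3 nudge.py '[[0,0,0,0,0,0,40],[0,0,0,0,0,0,40],[0,0,0,0,0,0,40],[0,0,0,0,0,0,40],[0,0,-30,0,0,0,40],[0,0,-35,0,0,0,40],[0,0,-10,0,0,0,40]]'
python3 to.py 437.5 123.5 200 3.16
```

```text
clock: 18.6
eef_pos: [595.2, -55.5, 120.5]
tool_rot: [-3.14, 0.001, 0.092]
force: [-4.3, 3.0, 13.2]
width: 9.1
gripper_force: 62.6
clock: 19.3
eef_pos: [597.6, -57.3, 197.5]
tool_rot: [3.14, -0.005, 0.094]
force: [0.4, -0.7, 0.6]
width: 40.0
gripper_force: 0.0
after turn, tool delta [156.8 183.7  -2.5] | tool delta now [-142.4 -195.1   -3.6] | rotvec [ 0.007  0.003 -3.066] | q [-0.517  0.82   1.031  1.72  -0.794  1.074 -0.696] t 19.3
```

```bash
python3 nudge.py '[[-28.5,-39,-1,0,0,0,40],[-28.5,-39,-1,0,0,0,40],[-28.5,-39,-1,0,0,0,40],[-28.5,-39,0,0,0,0,40],[-28.5,-39,0,0,0,0,40]]' >/dev/null
python3 nudge.py '[[0,0,0,0,0,-0.146,40],[0,0,0,0,0,-0.146,40],[0,0,0,0,0,-0.146,40],[0,0,0,0,0,-0.146,40],[0,0,0,0,0,-0.146,40],[0,0,0,0,0,-0.146,40],[0,0,0,0,0,-0.146,40],[0,0,0,0,0,-0.146,40],[0,0,0,0,0,-0.146,40],[0,0,0,0,0,-0.146,40]]'
python3 nudge.py '[[0,0,0,0,0,-0.146,40],[0,0,0,0,0,-0.146,40],[0,0,0,0,0,-0.146,40],[0,0,0,0,0,-0.146,40],[0,0,0,0,0,-0.146,40],[0,0,0,0,0,-0.146,40],[0,0,0,0,0,-0.146,40],[0,0,0,0,0,-0.146,40],[0,0,0,0,0,-0.146,40],[0,0,0,0,0,-0.146,40],[0,0,0,0,0,-0.146,40]]'
python3 to.py 438 124 122.5 3.165
```

```text
clock: 20.8
eef_pos: [435.5, 124.6, 197.0]
tool_rot: [-3.141, 0.0, 1.561]
force: [-0.9, -0.3, 0.2]
width: 39.7
gripper_force: 0.0
clock: 21.9
eef_pos: [435.5, 124.5, 197.0]
tool_rot: [-3.142, -0.001, -3.116]
force: [0.3, -0.4, -0.2]
width: 39.8
gripper_force: 0.0
after turn, tool delta [-2.5 -0.6 74.5] | tool delta now [-2.6 -0.6 74.5] | rotvec [-0.    -0.001  0.002] | q [-0.522  0.414  0.248  2.089 -0.163  0.657  1.432] t 21.9
```

```bash
python3 nudge.py '[[-2.6,-0.6,25,0,0,0,40],[0,0,25,0,0,0,40],[0,0,24,0,0,0,40],[0,0,0,0,0,0,40],[0,0,0,0,0,0,0],[0,0,0,0,0,0,0],[0,0,0,0,0,0,0],[0,0,0,0,0,0,0],[0,0,0,0,0,0,0],[0,0,0,0,0,0,0],[0,0,0,0,0,0,0]]'
python3 nudge.py '[[0,0,0.2,0,0,0.146,0],[0,0,0.2,0,0,0.146,0],[0,0,0.2,0,0,0.146,0],[0,0,0.2,0,0,0.146,0],[0,0,0.2,0,0,0.146,0],[0,0,0.2,0,0,0.146,0],[0,0,0.2,0,0,0.146,0],[0,0,0.2,0,0,0.146,0],[0,0,0.2,0,0,0.146,0],[0,0,0.2,0,0,0.146,0],[0,0,0.2,0,0,0.146,0]]'
python3 to.py 438 124 119 0.1
```

```text
clock: 23.0
eef_pos: [439.1, 124.0, 124.2]
tool_rot: [3.141, 0.002, -3.123]
force: [-0.6, -1.2, 7.3]
width: 8.9
gripper_force: 61.4
clock: 24.1
eef_pos: [438.3, 123.1, 122.0]
tool_rot: [3.141, 0.0, 1.548]
force: [-2.7, -4.3, 9.3]
width: 8.8
gripper_force: 62.2
after turn, tool delta [-0.2 -0.9  3. ] | tool delta now [ 0.8 -0.3  3. ] | rotvec [ 0.001 -0.     1.448] | q [-0.769  0.632  0.647  2.162 -0.718  0.572  0.39 ] t 24.1
```

```bash
python3 nudge.py '[[0,0,0.2,0,0,0.146,0],[0,0,0.2,0,0,0.146,0],[0,0,0.2,0,0,0.146,0],[0,0,0.2,0,0,0.146,0],[0,0,0.2,0,0,0.146,0]]'
python3 to.py 438 124 119 0.1
```

```text
clock: 24.6
eef_pos: [437.8, 123.3, 121.0]
tool_rot: [-3.141, 0.0, 0.819]
force: [-4.4, -3.0, 12.1]
width: 8.8
gripper_force: 62.4
after turn, tool delta [ 0.3 -0.6  2. ] | tool delta now [ 0.6 -0.3  2. ] | rotvec [-0.     0.     0.719] | q [-0.883  0.707  0.851  2.165 -0.897  0.675 -0.147] t 24.6
```

Rates extrapolate to q3 ≈ 1.05 at the end, so this is safe.

```bash
python3 nudge.py '[[0,0,0.2,0,0,0.145,0],[0,0,0.2,0,0,0.145,0],[0,0,0.2,0,0,0.145,0],[0,0,0.2,0,0,0.145,0],[0,0,0.2,0,0,0.145,0],[0,0,0,0,0,0,0],[0,0,0,0,0,0,0]]'
python3 nudge.py '[[0,0,0,0,0,0,40],[0,0,0,0,0,0,40],[0,0,0,0,0,0,40],[0,0,0,0,0,0,40],[0,0,-30,0,0,0,40],[0,0,-35,0,0,0,40],[0,0,-10,0,0,0,60]]'
python3 to.py 436 286 150 0.24
```

```text
clock: 25.3
eef_pos: [437.5, 123.8, 120.2]
tool_rot: [-3.14, 0.001, 0.099]
force: [-6.3, -0.7, 16.3]
width: 8.7
gripper_force: 63.2
clock: 26.0
eef_pos: [439.8, 123.8, 196.4]
tool_rot: [-3.141, -0.004, 0.1]
force: [-0.3, 0.2, -0.2]
width: 53.2
gripper_force: 0.0
after turn, tool delta [  34.8 -158.4   46.4] | tool delta now [  12.1 -161.7   46.5] | rotvec [ 0.    -0.004 -0.14 ] | q [-1.064  0.698  1.18   2.096 -0.837  0.93  -0.875] t 26.0
```

```bash
python3 nudge.py '[[0,0,0,0,0,-0.149,60],[0,0,0,0,0,-0.149,60],[0,0,0,0,0,-0.149,60],[0,0,0,0,0,-0.149,60],[0,0,0,0,0,-0.149,60],[0,0,0,0,0,-0.149,60],[0,0,0,0,0,-0.149,60],[0,0,0,0,0,-0.149,60],[0,0,0,0,0,-0.149,60],[0,0,0,0,0,-0.149,60],[0,0,0,0,0,-0.149,60]]' >/dev/null
python3 nudge.py '[[0,0,0,0,0,-0.149,60],[0,0,0,0,0,-0.149,60],[0,0,0,0,0,-0.149,60],[0,0,0,0,0,-0.149,60],[0,0,0,0,0,-0.149,60],[0,0,0,0,0,-0.149,60],[0,0,0,0,0,-0.149,60],[0,0,0,0,0,-0.149,60],[0,0,0,0,0,-0.149,60],[0,0,0,0,0,-0.149,60],[0,0,0,0,0,-0.149,60]]'
python3 to.py 436.7 285.5 150 3.38
python3 - <<'E'
from h import *
a=optics.get_image("top"); cv2.imwrite("pics/t2.png",a)
b=optics.get_image("side");cv2.imwrite("pics/s2.png",b)
A=cv2.convertScaleAbs(cv2.resize(a[225:350,130:380],None,fx=3.2,fy=3.2),alpha=2)
cv2.imwrite("pics/t2c.png",A)
E
```

```text
clock: 28.2
eef_pos: [438.0, 124.2, 193.7]
tool_rot: [3.141, -0.001, -2.899]
force: [-0.3, 0.2, -0.3]
width: 59.9
gripper_force: 0.0
after turn, tool delta [-36.9 157.1  43.7] | tool delta now [-37.5 156.9  43.7] | rotvec [ 0.    -0.001  0.004] | q [-0.493  0.42   0.214  2.086 -0.144  0.65   1.631] t 28.2
```

View pics/t2c.png

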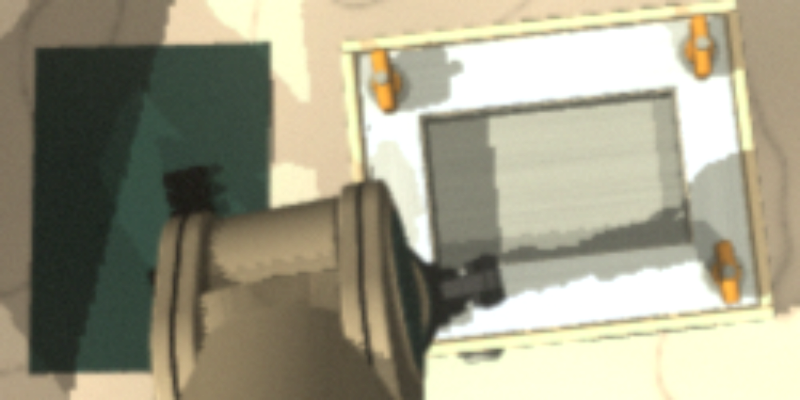

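The top view shows nuts A, B and C aligned and the plate seated. Track 1's corner at (165,172) hasn't moved; the arm hides most of track 2. I'm going to track 1.

```bash
python3 nudge.py '[[-24.3,33.5,5,0,0,0,60],[-24.3,33.5,5,0,0,0,60],[-24.3,33.5,5,0,0,0,60],[-24.3,33.5,5,0,0,0,60],[0,0,35,0,0,0,60],[0,0,35,0,0,0,60],[0,0,30,0,0,0,60],[0,0,0,0,0,0,60]]'
python3 to.py 501 277.3 3.5 3.39
python3 - <<'E'
from h import *
b=optics.get_image("side")
cv2.imwrite("pics/s3.png",cv2.resize(cv2.convertScaleAbs(b[280:480,130:350],alpha=2),None,fx=2.5,fy=2.5))
E
```

```text
clock: 29.1
eef_pos: [498.3, 275.6, 70.1]
tool_rot: [-3.139, -0.008, -2.908]
force: [-0.8, -0.0, -1.0]
width: 59.8
gripper_force: 0.0
after turn, tool delta [-3.   1.  66.6] | tool delta now [-3.6  1.2 66.6] | rotvec [-0.003 -0.008 -0.015] | q [-0.657  0.748  0.162  1.87  -0.212  0.549  1.448] t 29.1
```

View pics/s3.png

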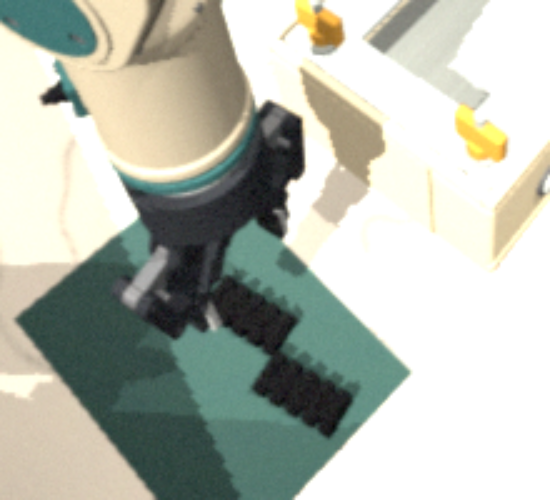

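Both tracks are where I measured them, and the open fingers straddle track 1. Descending and gripping.

```bash
python3 nudge.py '[[-3.4,1.1,22,-0.003,-0.008,-0.015,55],[0,0,22,0,0,0,50],[0,0,15,0,0,0,50],[0,0,7,0,0,0,50],[0,0,0,0,0,0,50]]'
python3 nudge.py '[[0,0,0,0,0,0,0],[0,0,0,0,0,0,0],[0,0,0,0,0,0,0],[0,0,0,0,0,0,0],[0,0,0,0,0,0,0]]'
python3 to.py 501 277.3 200 3.39
```

```text
clock: 29.65
eef_pos: [504.9, 279.2, 8.2]
tool_rot: [3.139, 0.008, -2.891]
force: [0.8, -0.2, -0.3]
width: 49.9
gripper_force: 0.0
clock: 30.15
eef_pos: [505.6, 279.5, 9.5]
tool_rot: [3.138, 0.01, -2.891]
force: [-0.5, -0.3, 6.0]
width: 25.4
gripper_force: 59.1
after turn, tool delta [   5.1   -1.  -190.5] | tool delta now [   3.2   -0.3 -190.6] | rotvec [0.004 0.01  0.003] | q [-0.63   0.848  0.121  1.88  -0.227  0.415  1.48 ] t 30.1
```

```bash
python3 nudge.py '[[0,0,-20,0,0,0,0],[0,0,-45,0,0,0,0],[0,0,-45,0,0,0,0],[0,0,-45,0,0,0,0],[0,0,-30,0,0,0.145,0],[0,0,0,0,0,0,0]]'
python3 to.py 513 73 180 3.246
```

```text
clock: 30.75
eef_pos: [506.4, 279.7, 198.3]
tool_rot: [3.133, 0.017, -3.038]
force: [-0.1, 0.4, -0.5]
width: 25.4
gripper_force: 59.2
after turn, tool delta [  15.  -206.2   18.3] | tool delta now [  15.1 -206.4   16.3] | rotvec [ 0.008  0.017 -0.001] | q [-0.723  0.568  0.262  1.782 -0.198  0.799  1.31 ] t 30.8
```

```bash
python3 nudge.py '[[3,-41.2,3,0.008,0.017,0,0],[3,-41.2,3,0,0,0,0],[3,-41.2,4,0,0,0,0],[3,-41.2,4,0,0,0,0],[3,-41.2,4,0,0,0,0],[0,0,0,0,0,0,0],[0,0,0,0,0,0,0]]'
python3 to.py 513 73 80 3.246
python3 - <<'E'
from h import *
b=optics.get_image("side")
cv2.imwrite("pics/s4.png",cv2.resize(cv2.convertScaleAbs(b[150:470,130:450],alpha=1.6),None,fx=1.8,fy=1.8))
E
```

```text
clock: 31.45
eef_pos: [509.9, 70.6, 175.2]
tool_rot: [-3.138, -0.011, -3.038]
force: [0.3, 1.5, 0.7]
width: 25.3
gripper_force: 59.2
after turn, tool delta [-3.3  2.  95.2] | tool delta now [-4.3  2.4 95.2] | rotvec [-0.004 -0.011 -0.   ] | q [-0.36   0.53   0.243  1.946 -0.185  0.697  1.67 ] t 31.4
```

View pics/s4.png

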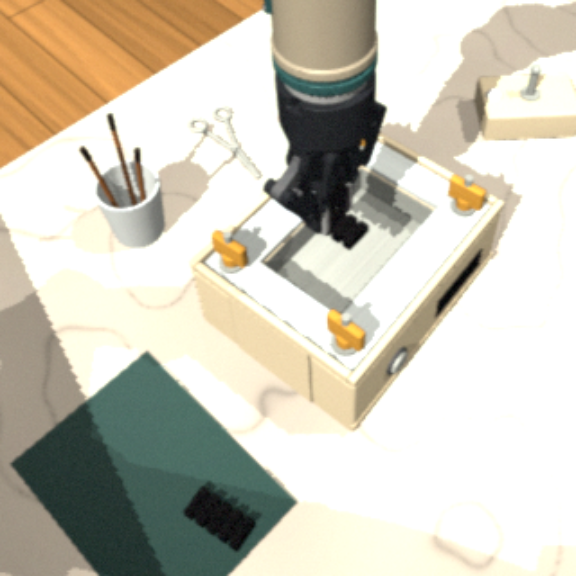

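The track is held over the tank (around (345,230)), and track 2 is still on the mat around (220,517). I'm lowering and releasing.

```bash
python3 nudge.py '[[-3.8,2.2,25,-0.004,-0.011,0,0],[0,0,30,0,0,0,0],[0,0,25,0,0,0,0],[0,0,13,0,0,0,0],[0,0,0,0,0,0,0],[0,0,0,0,0,0,0]]'
python3 nudge.py '[[0,0,0,0,0,0,45],[0,0,0,0,0,0,45],[0,0,0,0,0,0,45],[0,0,-30,0,0,0,45],[0,0,-40,0,0,0,45],[0,0,-40,0,0,0,50],[0,0,0,0,0,0,60]]'
python3 to.py 438 285.8 120 3.375
```

```text
clock: 32.1
eef_pos: [514.2, 75.0, 83.0]
tool_rot: [3.141, 0.002, -3.034]
force: [-0.1, 0.3, -0.5]
width: 25.4
gripper_force: 59.3
clock: 32.8
eef_pos: [517.3, 74.5, 197.8]
tool_rot: [3.141, 0.012, -3.036]
force: [0.7, 0.2, -1.0]
width: 59.8
gripper_force: 0.0
after turn, tool delta [ 28.3 223.9  77.8] | tool delta now [ 57.5 218.4  77.4] | rotvec [ 0.     0.012 -0.128] | q [-0.373  0.497  0.256  1.925 -0.183  0.729  1.666] t 32.8
```

```bash
python3 nudge.py '[[0,0,0,0,0.012,-0.128,60],[5.6,44.8,0,0,0,0,60],[5.6,44.8,0,0,0,0,60],[5.6,44.8,0,0,0,0,60],[5.6,44.8,15,0,0,0,60],[5.6,44.8,20,0,0,0,60],[0,0,40,0,0,0,60],[0,0,40,0,0,0,60],[0,0,0,0,0,0,60],[0,0,0,0,0,0,60]]'
python3 to.py 438 285.8 5 3.375
python3 - <<'E'
from h import *
b=optics.get_image("side")
cv2.imwrite("pics/s5.png",cv2.resize(cv2.convertScaleAbs(b[280:480,130:350],alpha=2),None,fx=2.5,fy=2.5))
E
```

```text
clock: 33.8
eef_pos: [433.1, 284.8, 78.0]
tool_rot: [-3.141, -0.012, -2.908]
force: [0.1, -0.1, 0.2]
width: 60.0
gripper_force: 0.0
after turn, tool delta [-5.  -0.2 73. ] | tool delta now [-5.9 -0.2 73. ] | rotvec [-0.    -0.012  0.   ] | q [-0.737  0.689  0.157  2.004 -0.228  0.477  1.394] t 33.8
```

View pics/s5.png

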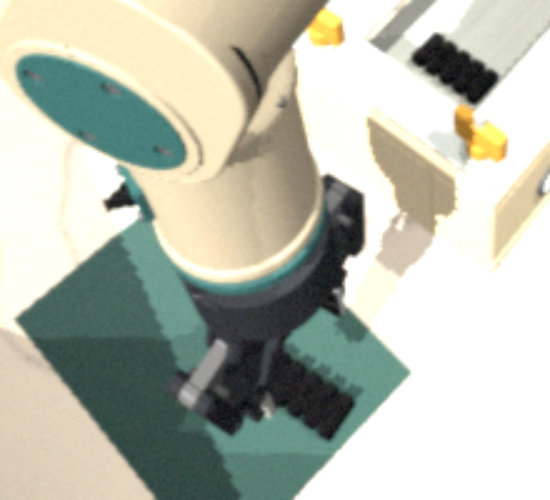

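Track 1 lies in the tank around (455,68). Track 2 is in place, with its lower corner at (335,438) as before.

```bash
python3 nudge.py '[[-3,0,25,0,-0.012,0,55],[0,0,25,0,0,0,50],[0,0,17,0,0,0,50],[0,0,5,0,0,0,50],[0,0,0,0,0,0,50]]'
python3 nudge.py '[[0,0,0,0,0,0,0],[0,0,0,0,0,0,0],[0,0,0,0,0,0,0],[0,0,0,0,0,0,0],[0,0,0,0,0,0,0],[0,0,-20,0,0,0,0],[0,0,-45,0,0,0,0],[0,0,-45,0,0,0,0],[0,0,-45,0,0,0,0],[0,0,-35,0,0,0.13,0],[0,0,0,0,0,0,0]]'
python3 to.py 521 -5 180 3.246
```

```text
clock: 34.35
eef_pos: [437.0, 286.4, 7.2]
tool_rot: [3.14, 0.003, -2.908]
force: [0.1, -0.0, -0.7]
width: 50.0
gripper_force: 0.0
clock: 35.45
eef_pos: [438.7, 287.7, 201.8]
tool_rot: [3.135, 0.011, -3.04]
force: [0.1, 0.3, -0.3]
width: 25.4
gripper_force: 59.4
after turn, tool delta [ -51.4 -299.7   21.8] | tool delta now [ -51.9 -299.7   20.3] | rotvec [ 0.007  0.011 -0.003] | q [-0.831  0.497  0.287  1.916 -0.202  0.742  1.244] t 35.5
```

```bash
python3 nudge.py '[[-7.3,-42.8,3,0.007,0.011,0,0],[-7.3,-42.8,3,0,0,0,0],[-7.3,-42.8,3,0,0,0,0],[-7.3,-42.8,3,0,0,0,0],[-7.3,-42.8,3,0,0,0,0],[-7.3,-42.8,3,0,0,0,0],[-7.3,-42.8,3,0,0,0,0],[0,0,0,0,0,0,0],[0,0,0,0,0,0,0]]'
python3 to.py 521 -5 82 3.246
```

```text
clock: 36.35
eef_pos: [517.1, -8.0, 175.9]
tool_rot: [-3.136, -0.01, -3.04]
force: [0.6, 1.1, -0.3]
width: 25.6
gripper_force: 59.4
after turn, tool delta [-4.2  2.6 93.9] | tool delta now [-5.2  3.2 93.8] | rotvec [-0.006 -0.01  -0.003] | q [-0.219  0.533  0.259  1.941 -0.192  0.701  1.826] t 36.4
```

```bash
python3 nudge.py '[[-4.5,2.8,25,-0.006,-0.01,0,0],[0,0,30,0,0,0,0],[0,0,25,0,0,0,0],[0,0,12,0,0,0,0],[0,0,0,0,0,0,0],[0,0,0,0,0,0,0]]'
python3 nudge.py '[[0,0,0,0,0,0,45],[0,0,0,0,0,0,45],[0,0,0,0,0,0,45],[0,0,-30,0,0,0,45],[0,0,-40,0,0,0,45],[0,0,-40,0,0,0,45],[0,0,0,0,0,0,0]]'
python3 to.py 506 -346 200 0.84
```

```text
clock: 36.95
eef_pos: [521.8, -3.1, 84.7]
tool_rot: [3.142, 0.001, -3.036]
force: [-0.1, 0.4, 0.3]
width: 25.9
gripper_force: 59.4
clock: 37.65
eef_pos: [525.1, -4.1, 199.3]
tool_rot: [-3.141, 0.011, -3.038]
force: [1.2, -0.6, -0.0]
width: 31.5
gripper_force: 0.0
after turn, tool delta [-267.3  214.    -0.7] | tool delta now [  54.4 -338.1   -1. ] | rotvec [0.013 0.006 2.405] | q [-0.231  0.5    0.27   1.916 -0.192  0.739  1.823] t 37.6
```

```bash
python3 nudge.py '[[6.8,-42.3,0,0,0,0,0],[6.8,-42.3,0,0,0,0,0],[6.8,-42.3,0,0,0,0,0],[6.8,-42.3,0,0,0,0,0],[6.8,-42.3,0,0,0,0,0],[6.8,-42.3,0,0,0,0,0],[6.8,-42.3,0,0,0,0,0],[6.8,-42.3,0,0,0,0,0]]' >/dev/null
python3 nudge.py '[[0,0,0,0,0,0.14,0],[0,0,0,0,0,0.14,0],[0,0,0,0,0,0.14,0],[0,0,0,0,0,0.14,0],[0,0,0,0,0,0.14,0],[0,0,0,0,0,0.14,0],[0,0,0,0,0,0.14,0],[0,0,0,0,0,0.14,0],[0,0,0,0,0,0.14,0]]' >/dev/null
python3 nudge.py '[[0,0,0,0,0,0.143,0],[0,0,0,0,0,0.143,0],[0,0,0,0,0,0.143,0],[0,0,0,0,0,0.143,0],[0,0,0,0,0,0.143,0],[0,0,0,0,0,0.143,0],[0,0,0,0,0,0.143,0],[0,0,0,0,0,0.143,0],[0,0,0,0,0,0,0]]'
python3 to.py 506 -346 66 0.84
python3 - <<'E'
from h import *
b=optics.get_image("side"); a=optics.get_image("top")
cv2.imwrite("pics/s6.png",np.hstack([cv2.resize(cv2.convertScaleAbs(b[140:340,250:460],alpha=1.5),None,fx=2,fy=2),cv2.resize(cv2.convertScaleAbs(a[220:345,235:355],alpha=2),(380,400))]))
E
```

```text
clock: 40.25
eef_pos: [502.3, -345.6, 193.3]
tool_rot: [-3.141, 0.001, 0.841]
force: [-0.2, -0.1, 0.2]
width: -0.1
gripper_force: 0.0
after turn, tool delta [  2.2   3.  127.3] | tool delta now [  2.2   3.1 127.3] | rotvec [-0.001  0.001  0.001] | q [ 0.045  0.789  0.916  1.69  -0.714  1.032  0.477] t 40.2
```

View pics/s6.png

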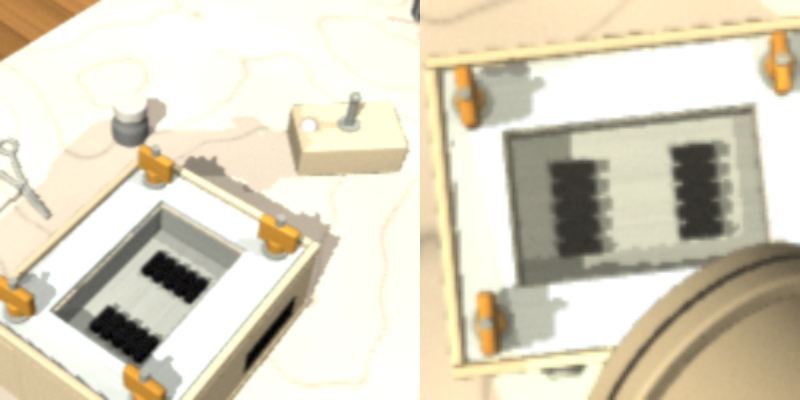

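Both tracks lie flat in the tank: (175,275) and (125,333) in the side view, (578,208) and (697,190) in the top view. The toggle is upright at (350,108). Next I go down behind the toggle and push along the lamp axis.

```bash
python3 nudge.py '[[1,3,35,0,0,0,0],[0,0,35,0,0,0,0],[0,0,35,0,0,0,0],[0,0,20,0,0,0,0],[0,0,0,0,0,0,0],[0,0,0,0,0,0,0]]'
python3 to.py 536 -311 66 0.84
```

```text
clock: 40.95
eef_pos: [505.5, -347.7, 69.6]
tool_rot: [3.141, -0.0, 0.843]
force: [-0.6, 0.2, 0.8]
width: -0.3
gripper_force: 0.0
after turn, tool delta [47.7 -1.8  3.6] | tool delta now [47.7 -1.7  3.6] | rotvec [ 0.001 -0.     0.003] | q [ 0.117  0.933  0.776  1.764 -0.872  0.827  0.596] t 41.0
```

```bash
python3 nudge.py '[[15,-1.5,2,0,0,0,0],[10,0,0,0,0,0,0],[8,0,0,0,0,0,0],[6,0,0,0,0,0,0],[4,0,0,0,0,0,0],[2,0,0,0,0,0,0]]'
python3 nudge.py '[[1,0,0,0,0,0,0],[1,0,0,0,0,0,0]]'
python3 nudge.py '[[1,0,0,0,0,0,0],[0.5,0,0,0,0,0,0],[0,0,0,0,0,0,0]]'
python3 to.py 536 -311 66 0.84
python3 - <<'E'
from h import *
b=optics.get_image("side"); a=optics.get_image("top")
cv2.imwrite("pics/s7.png",np.hstack([cv2.resize(cv2.convertScaleAbs(b[140:240,370:470],alpha=1.5),None,fx=4,fy=4),cv2.resize(cv2.convertScaleAbs(a[225:325,420:520],alpha=1.7),(400,400))]))
E
```

```text
clock: 41.55
eef_pos: [533.9, -313.8, 67.4]
tool_rot: [3.14, 0.002, 0.841]
force: [-3.3, -4.9, -0.2]
width: 0.2
gripper_force: 2.2
clock: 41.75
eef_pos: [534.3, -313.2, 67.2]
tool_rot: [3.14, 0.003, 0.84]
force: [-4.7, -6.5, -1.0]
width: -0.1
gripper_force: 3.1
clock: 42.05
eef_pos: [534.4, -313.2, 67.3]
tool_rot: [3.14, 0.005, 0.839]
force: [-5.6, -5.4, -0.9]
width: 0.2
gripper_force: 3.5
after turn, tool delta [ 2.7 -0.3  1.3] | tool delta now [ 2.7 -0.3  1.2] | rotvec [ 0.001  0.005 -0.001] | q [ 0.042  0.947  0.786  1.747 -0.876  0.836  0.515] t 42.0
```

View pics/s7.png

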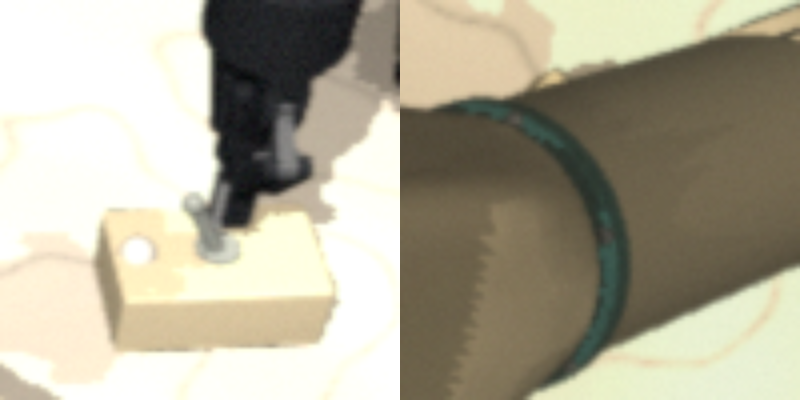

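The toggle leans towards the lamp (tip at (192,203), base at (217,245)). It's stopped there with force building, so it's at its end stop. I'll hold for 2 s, then back off along the same line.

```bash
python3 nudge.py '[[0.5,0,0,0,0,0,0],[0,0,0,0,0,0,0],[0,0,0,0,0,0,0],[0,0,0,0,0,0,0],[0,0,0,0,0,0,0],[0,0,0,0,0,0,0],[0,0,0,0,0,0,0],[0,0,0,0,0,0,0],[0,0,0,0,0,0,0],[0,0,0,0,0,0,0],[0,0,0,0,0,0,0]]'
python3 nudge.py '[[0,0,0,0,0,0,0],[0,0,0,0,0,0,0],[0,0,0,0,0,0,0],[0,0,0,0,0,0,0],[0,0,0,0,0,0,0],[0,0,0,0,0,0,0],[0,0,0,0,0,0,0],[0,0,0,0,0,0,0],[0,0,0,0,0,0,0]]'
python3 nudge.py '[[-4,0,0,0,0,0,0],[-5,0,0,0,0,0,0],[-6,0,0,0,0,0,0],[-8,0,0,0,0,0,0],[-10,0,0,0,0,0,0],[-12,0,0,0,0,0,0],[0,0,-40,0,0,0,0],[0,0,-45,0,0,0,0],[0,0,-45,0,0,0,0],[0,0,0,0,0,0,0],[0,0,0,0,0,0,0],[0,0,0,0,0,0,0]]'
python3 - <<'E'
from h import *
b=optics.get_image("side")
cv2.imwrite("pics/s8.png",cv2.resize(cv2.convertScaleAbs(b[140:400,220:470],alpha=1.5),None,fx=2.3,fy=2.3))
E
```

```text
clock: 43.25
eef_pos: [534.4, -313.1, 67.2]
tool_rot: [3.14, 0.005, 0.839]
force: [-5.9, -7.3, -0.6]
width: 0.2
gripper_force: 3.7
clock: 44.15
eef_pos: [534.4, -313.1, 67.3]
tool_rot: [3.14, 0.005, 0.839]
force: [-5.8, -6.8, 0.2]
width: 0.0
gripper_force: 3.7
clock: 45.35
eef_pos: [506.4, -342.4, 195.8]
tool_rot: [-3.14, -0.001, 0.842]
force: [-0.0, 0.7, 0.0]
width: -0.3
gripper_force: 0.0
```

View pics/s8.png

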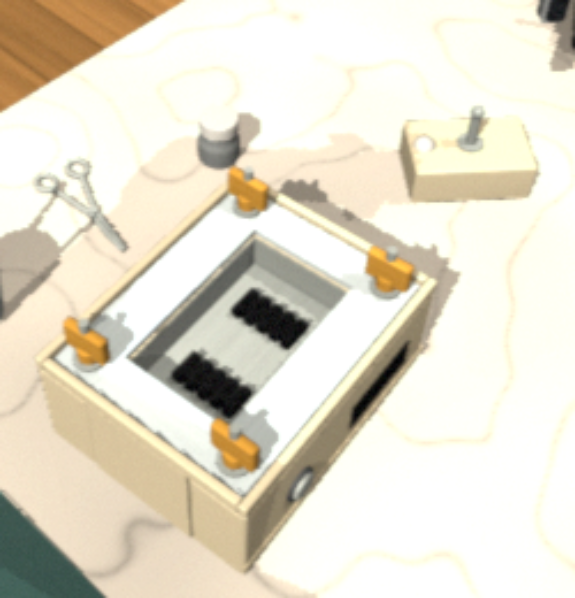

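The toggle is upright again (tip at (477,112)), both tracks rest in the tank, all four nuts are aligned and the arm is clear. Handing in.

```bash
python3 -c "
from cell import ctrl, optics, ticket; print(ticket.finish_job())"
```

```text
the job is handed in; nothing more can be done
None
```

I handed the job in at about 45 s: all four wing nuts turned half a turn in cross order, both track segments in the tank, and the toggle held at its lamp-side stop for about two seconds, then released to the middle; the hand-in returned no verdict.

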